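Prop up the draining rack beside the canteen sink

ROBOT

A 6-joint arm with a two-finger parallel gripper is mounted at the origin on the work surface. World frame = base frame: x ahead of the robot, y to its left, z up, the work surface at z = 0. Lengths are in m, angles in rad, forces in N, time in s.
With the tool pointing down it reaches from about 0.35 to 0.975 m from the base axis. Payload 4.9 kg.
Tool frame: the origin (TCP) lies at the very end of the fingers, on their centre line; the grasp point (between the pads) lies 19 mm behind it (ctrl.grip_point_offset is the distance from the TCP to the grasp point, in m); z points along the fingers, y is the line along which they close (so a half turn about z gives the same grasp; the last joint's range is limited). The gripper opens to 85 mm and grips with 20 to 120 N. Pads are 22 mm wide; open, the fingers measure 114 mm over their backs; the gripper's body (76 mm by 85 mm) begins 54 mm behind the grasp point. The pads swing forward as they close: fully open they stand 13 mm farther back than shut.
Start: joints at [-0.119, 0.053, 1.613, -0, 1.476, -0.119], TCP at [0.625, 0, 0.231] pointing down, gripper open.
Joint ranges: [-3.01, 3.01], [-1.01, 2.22], [0.06, 2.58], [-1.02, 4.17], [0.09, 2.62], [-3.14, 3.14]. Speed limits (rad/s): [2.57, 2.57, 3.14, 3.14, 3.14, 3.14].

INTERFACE

Orientations are given as a rotation vector (axis times angle).
In Python, from station import ctrl gives the robot as it stands.
- The arm moves only by the tool send_rows, never from a script. Its argument "rows" is a list of rows, each a list of 3 entries, a list of its own where there are three numbers: the finger opening in cm, from 0 to 8.54, then the shift along the tool's x, y, z in cm, then the turn about the tool's z in degrees. A call has 1 to 10 rows; each row shifts and turns the commanded pose from where the row before left it, along the tool's axes as they then stand; what a row does not reach is not made up. A row lasts 1/8 s, in which the tool goes at most 62.5 mm and 10.7 degrees, less where a joint would pass 70% of its speed; a pose out of reach is approached as far as the arm can. A call with a gripper value outside its range is refused whole. The fingers move at their own pace and stop on an object; "newtons" is the grip in N (left out, the last holds). Time passes only in rows, so rows that do not move let the fingers close. It gives the time, the measured TCP pose, the force, the opening and the grip force at its end, in the units of the state.
- ctrl.get_obs(): the state, without advancing time (a new reading comes with each control period).
- ctrl.get_image(name): name is "scene" or "side" or "wrist"; returns a dict with "frame" (420x560x3 uint8, red, green, blue), "range_z" (420x560 float32, m along the optical axis (not along the pixel's ray), 0 where there is no reading), "fx", "fy", "cx", "cy" (pixels), "k1" (the pictures are not rectified: a ray, as slopes to the right and down, at radius r is drawn at 1 + k1 r^2 times it, then the intrinsics apply), "cam_to_world" (4x4, takes a point from camera to world coordinates). Camera axes: x right, y down, z forward; pixel columns grow to the right and rows downward; lengths in m; the calibration is good to about 2 mm. A picture is of the moment at which its call begins.
- ctrl.finish_job(): hands the job in; it is judged then, once.
The state is a dict: "t": time; "q": joint angles; "dq": joint speeds; "effort": joint torques, N m; "tool_pos": TCP position; "tool_rot": TCP orientation; "contact_force": force on the tool from outside, world axes, zero at the start; "wrist_torque": the same for the moment, N m; "opening": finger opening in m; "grip_force": force on a finger pad.
Only numpy, scipy, OpenCV 4.12 (cv2) and the standard library are available. Lean on these libraries where they do the work, as an engineer would, in place of code of your own. Each camera call takes 0.05 s, during which the arm holds its last target. There are 200 camera calls.

TASK

Two hinged draining racks lie flat on the canteen counter: one with an open deck of steel bars, one with a solid wooden deck. Tip up the one with the steel bars so that it drains: take the handle of its prop leg and swing the leg up and over, past its spring's dead centre, until it locks against its stop and the deck stands sloping on it, then let go. Leave the wooden-decked rack lying flat.

Things in the scene. Friction and masses are not known exactly. Their poses are not given: they have to be found in the camera images.
- drainer_handle (a point): Middle of the handle of the steel-bar rack's prop leg: a level pale wooden pin, 14 mm thick, 52 mm long, on the top end of a steel rod beside the rack, on its side away from the robot. x: along pin and hinge axis, away from rack (rod's face 25 mm back, deck edge 49 mm back). z: along the rod, away from its hinge, 150 mm back. 94 mm above the counter at the start; free air around.
- drainer_leg (a joint): Angle of that leg, rad: 0 down (start; rod leans 57 deg from vertical to the robot's left), 1.17 locked on its stop (leans 10 deg right, pin 160 mm up, 150 mm to the right of its start). Grows right-handed about the handle's x. A spring pushes it away from dead centre, about 0.82, to either stop. Moving the handle takes up to 6 N. Its cross bar lifts the deck.
- drainer_deck (a joint): Slope of the steel-bar deck, rad: 0 flat, about 0.18 standing on the locked leg; hinged at the sink side (robot's left), its right edge rises. Deck 170 mm (front to back) by 245 mm, top 77 mm above the counter when flat. The rack's frame is fixed to the counter, turned up to 12 deg.
- board_leg (a joint): Angle of the prop leg of the other rack, the one with the solid wooden deck, which has the same frame, leg and handle, rad: 0 is down, as it is and must stay.

How it is judged:
By the outcome, as a careful person would: the job done as asked, in the order asked, and still so for the second after the job is handed in, with the robot touching nothing.
It also fails if it takes over 40 s, if anything falls off the work surface, if the arm or the gripper's body presses on something with over 40 N, if the wrist force passes 120 N, or if a joint passes its speed limit or range.

## Working session

There is one attempt and no reset: what is moved stays moved. The work goes in short steps, Python scripts to look and compute and a tool call to move; the robot and the scene stay as the last step left them, time stands still between calls to the robot, and variables do not carry over. Pictures are saved under pics/ and viewed, at most 10 in all, crops included, and the job is handed in when it is done.

Besides the shell and the picture viewer there is one more tool, called as name(argument=value, ...), one argument or row to a line, values as JSON. send_rows: Moves the arm, as the interface text tells. Its arguments: {"type":"object","properties":{"rows":{"type":"array","items":{"type":"array"}},"newtons":{"type":"number"}},"required":["rows"]}

```bash
mkdir -p pics
cat > h.py <<'E'
import numpy as np, cv2
from station import ctrl
from scipy.spatial.transform import Rotation as R
def snap(cam,name):
    im=ctrl.get_image(cam); np.save(f'pics/{name}.npy',im,allow_pickle=True)
    cv2.imwrite(f'pics/{name}.png',im['frame'][:,:,::-1]); return im
def load(name): return np.load(f'pics/{name}.npy',allow_pickle=True).item()
def ray(im,u,v):
    x=(u-im['cx'])/im['fx'];y=(v-im['cy'])/im['fy'];a,b=x,y
    for _ in range(20):
        s=1+im['k1']*(a*a+b*b);a,b=x/s,y/s
    return np.array([a,b,1.])
def world(im,u,v,z=None):
    r=ray(im,u,v);T=im['cam_to_world']
    if z is None: d=im['range_z'][int(round(v)),int(round(u))]
    else: d=(z-T[2,3])/(T[:3,:3]@r)[2]
    return T[:3,:3]@(r*d)+T[:3,3]
E
python3 - <<'E'
from h import *
a=snap('scene','s0');b=snap('side','d0')
cv2.imwrite('pics/both.png',cv2.resize(np.vstack([a['frame'],b['frame']])[:,:,::-1],(400,600)))
print(a['cam_to_world'],b['cam_to_world']);o=ctrl.get_obs();print(o['tool_pos'],o['tool_rot'])
E
```

```text
[[-0.44344646  0.53408355 -0.71979858  1.17575148]
 [ 0.89623523  0.25450125 -0.36330637  0.3480883 ]
 [-0.01084632 -0.80621577 -0.59152217  0.66443653]
 [ 0.          0.          0.          1.        ]] [[ 9.88726503e-01 -8.46675993e-02  1.23496155e-01  4.10206982e-01]
 [-1.49730918e-01 -5.54972492e-01  8.18282461e-01 -6.24240332e-01]
 [-7.45042369e-04 -8.27548748e-01 -5.61393369e-01  5.56646517e-01]
 [ 0.00000000e+00  0.00000000e+00  0.00000000e+00  1.00000000e+00]]
[6.24433838e-01 9.16784694e-05 2.30174743e-01] [-2.22035018e+00 -2.22044297e+00  1.81160918e-03]
```

View pics/s0.png

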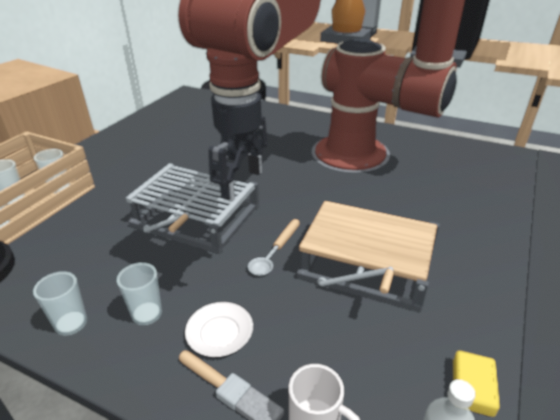

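View pics/d0.png

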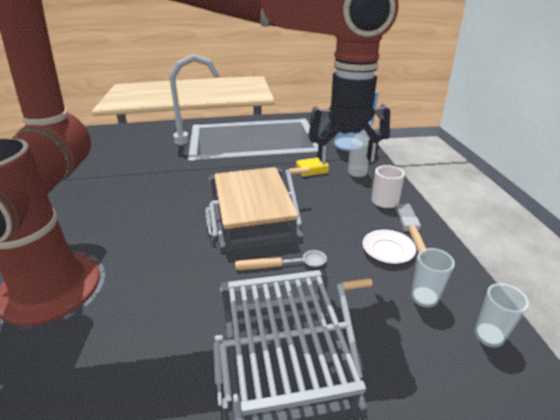

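Both views show the steel rack on the robot's right. Its pin is at about (178,222) in scene, and from (344,286) to (371,283) in side. I'll triangulate it.

Run:
```python
from h import *
a=load('s0');b=load('d0')
for p in [(344,286),(357,285),(371,283)]: print('side',p,world(b,*p,z=.097),world(b,*p))
for p in [(172,230),(178,223),(185,217)]: print('scene',p,world(a,*p,z=.097),world(a,*p))
A=cv2.resize(a['frame'][150:260,110:280],None,fx=4.7,fy=4.7,interpolation=2)[:,:,::-1]
cv2.imwrite('pics/c1.png',A[:600])
B=cv2.resize(b['frame'][250:410,200:390],None,fx=3.7,fy=3.7,interpolation=2)[:,:,::-1]
cv2.imwrite('pics/c2.png',B)
```

```text
side (344, 286) [ 0.58231262 -0.17852296  0.097     ] [ 0.58254706 -0.17791582  0.09637388]
side (357, 285) [ 0.60507942 -0.17973882  0.097     ] [ 0.60532318 -0.17918279  0.09642503]
side (371, 283) [ 0.63057867 -0.17893434  0.097     ] [ 0.630247   -0.17960454  0.09769179]
scene (172, 230) [ 0.63453874 -0.1662296   0.097     ] [ 0.63174912 -0.1688806   0.09407521]
scene (178, 223) [ 0.61033657 -0.1693047   0.097     ] [ 0.61227964 -0.16752666  0.09895001]
scene (185, 217) [ 0.58709562 -0.16850698  0.097     ] [ 0.58845093 -0.16731758  0.09830645]
```

View pics/c2.png

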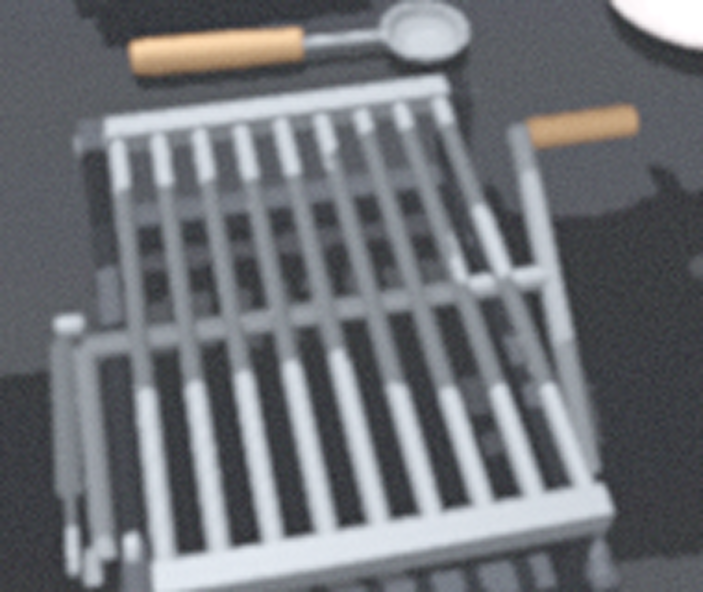

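View pics/c1.png

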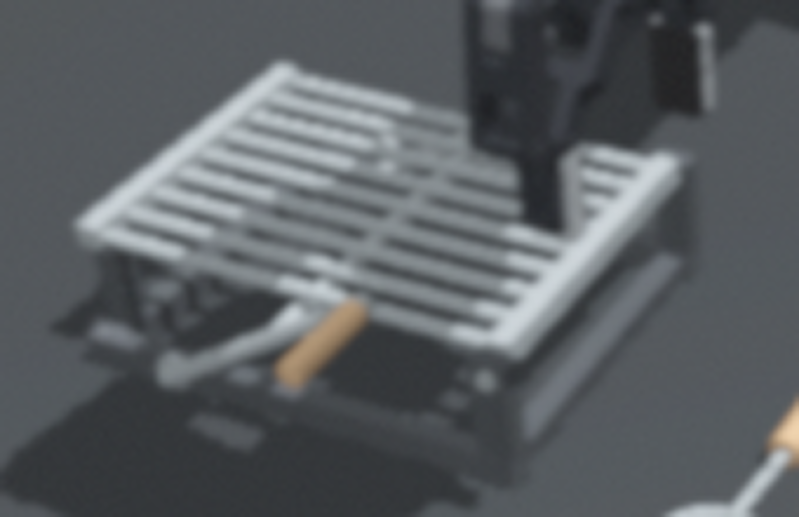

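Run:
```python
from h import *
b=load('d0')
f=lambda x,y:(200+x/3.7,250+y/3.7)
for p,q in [((105,128),(445,85)),((155,580),(605,505))]:
    P,Q=[world(b,*f(*t),z=.077) for t in (p,q)]; d=Q-P; print(P,Q,np.degrees(np.arctan2(d[1],d[0])))
P,Q=[world(b,*f(*t),z=.094) for t in ((527,133),(637,122))];d=Q-P;print(P,Q,np.degrees(np.arctan2(d[1],d[0])))
```

```text
[ 0.38623499 -0.12447655  0.077     ] [ 0.55571022 -0.11925391  0.077     ] 1.7650985354970836
[ 0.39527946 -0.35726722  0.077     ] [ 0.56260821 -0.35358208  0.077     ] 1.2616400439738538
[ 0.58080167 -0.17505926  0.094     ] [ 0.63404938 -0.1762925   0.094     ] -1.32676045898941
```

send_rows(
  rows=[
    [5,[-5.8,-0.4,0],0],
    [5,[-5.8,-0.4,0],0],
    [5,[-5.8,-0.4,0],0],
    [5,[0,0,0],10],
    [5,[0,0,0],10],
    [5,[0,0,0],10],
    [5,[0,0,0],10],
    [5,[0,0,0],10],
    [5,[0,0,0],10],
    [5,[0,0,0],10],
  ],
  newtons=25,
)

```text
t: 1.35
tool_pos: [0.6126, -0.1739, 0.2305]
tool_rot: [-3.095, -0.536, 0.002]
contact_force: [-0.1, -0.1, -0.2]
opening: 0.0499
grip_force: 0.0
```

send_rows(
  rows=[
    [5,[0,0,0],9],
    [5,[0,0,0],9],
    [5,[0,0,0],0],
    [5,[0,0,0],0],
  ],
)

```text
t: 1.85
tool_pos: [0.6128, -0.174, 0.2309]
tool_rot: [-3.141, -0.058, 0.001]
contact_force: [0.7, -0.3, -0.1]
opening: 0.0498
grip_force: 0.0
```

Run:
```python
from h import *
a=snap('wrist','w0');o=ctrl.get_obs();print(o['t'],o['tool_pos'],R.from_rotvec(o['tool_rot']).as_matrix().round(3))
```

```text
1.9 [ 0.61287854 -0.17393599  0.23103681] [[ 0.999  0.037 -0.   ]
 [ 0.037 -0.999  0.   ]
 [-0.    -0.    -1.   ]]
```

View pics/w0.png

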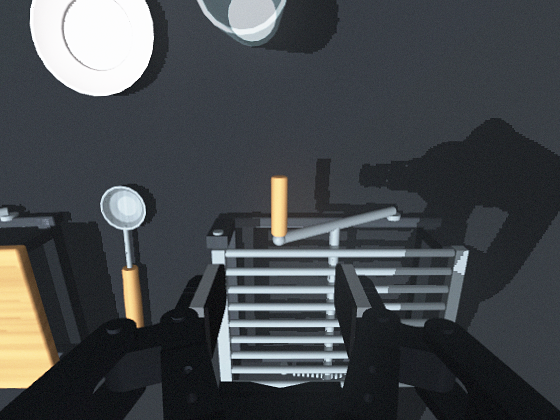

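The wrist view shows the pin running from (279,178) to (279,237), with the rod hinge at about (394,213).

Run:
```python
from h import *
a=load('w0')
for p in [(279,178),(279,207),(279,236),(394,213),(335,240),(245,25)]: print(p,world(a,*p,z=.098),world(a,*p))
```

```text
(279, 178) [ 0.63134479 -0.17288824  0.098     ] [ 0.63153953 -0.1728837   0.09890966]
(279, 207) [ 0.6064274  -0.17377939  0.098     ] [ 0.60762719 -0.17374699  0.10194378]
(279, 236) [ 0.58013127 -0.17471952  0.098     ] [ 0.58179868 -0.17467102  0.1021752 ]
(394, 213) [ 0.60468745 -0.27191607  0.098     ] [ 0.58006802 -0.30071803  0.01871466]
(335, 240) [ 0.57815381 -0.22366675  0.098     ] [ 0.56405525 -0.23021136  0.06331842]
(245, 25) [ 0.74403475 -0.14407048  0.098     ] [ 0.76192665 -0.13489791  0.00560032]
```

send_rows(
  rows=[
    [5,[0,0,5],0],
    [5,[0,0,5],0],
    [5,[0,0,4],0],
    [5,[0,0,1.5],0],
    [5,[0,0,0],0],
    [1,[0,0,0],0],
    [1,[0,0,0],0],
    [1,[0,0,0],0],
    [1,[0,0,0],0],
    [1,[0,0,0],0],
  ],
  newtons=25,
)

```text
t: 3.15
tool_pos: [0.6145, -0.1732, 0.0788]
tool_rot: [-3.14, -0.055, -0.006]
contact_force: [0.1, 5.3, 5.2]
opening: 0.0128
grip_force: 25.0
```

Run:
```python
from h import *
o=ctrl.get_obs();print(o['tool_pos'],o['contact_force'],o['opening'],o['grip_force'])
# arc steps: phi from 57 deg left to 10 deg right (tool y+ = right)
a=np.radians(np.linspace(57,-10.3,15)); y=-15*np.sin(a); z=-15*np.cos(a)
print(np.c_[np.degrees(a),np.r_[0,np.diff(y)],np.r_[0,np.diff(z)]].round(2))
snap('wrist','w1')
```

```text
[ 0.6145335  -0.17319687  0.07883166] [0.10797147 5.27501272 5.20010071] 0.01277011602872085 25.039101541042328
[[ 5.700e+01  0.000e+00  0.000e+00]
 [ 5.219e+01  7.300e-01 -1.030e+00]
 [ 4.739e+01  8.100e-01 -9.600e-01]
 [ 4.258e+01  8.900e-01 -8.900e-01]
 [ 3.777e+01  9.600e-01 -8.100e-01]
 [ 3.296e+01  1.030e+00 -7.300e-01]
 [ 2.816e+01  1.080e+00 -6.400e-01]
 [ 2.335e+01  1.130e+00 -5.500e-01]
 [ 1.854e+01  1.170e+00 -4.500e-01]
 [ 1.374e+01  1.210e+00 -3.500e-01]
 [ 8.930e+00  1.230e+00 -2.500e-01]
 [ 4.120e+00  1.250e+00 -1.400e-01]
 [-6.900e-01  1.260e+00 -4.000e-02]
 [-5.490e+00  1.260e+00  7.000e-02]
 [-1.030e+01  1.250e+00  1.700e-01]]
```

send_rows(
  rows=[
    [1,[0,0.7,-1.0],0],
    [1,[0,0.8,-1.0],0],
    [1,[0,0.9,-0.9],0],
    [1,[0,1.0,-0.8],0],
    [1,[0,1.0,-0.7],0],
    [1,[0,1.1,-0.6],0],
  ],
)

```text
t: 3.95
tool_pos: [0.6167, -0.2259, 0.1305]
tool_rot: [-3.135, -0.057, -0.006]
contact_force: [-2.6, 12.7, 13.5]
opening: 0.0129
grip_force: 24.9
```

send_rows(
  rows=[
    [1,[0,1.1,-0.8],0],
    [1,[0,1.2,-0.6],0],
    [1,[0,1.2,-0.4],0],
    [1,[0,1.2,-0.2],0],
  ],
)

```text
t: 4.45
tool_pos: [0.6181, -0.2764, 0.149]
tool_rot: [3.14, 0.056, 0.007]
contact_force: [3.3, 3.0, 5.0]
opening: 0.0125
grip_force: 25.1
```

send_rows(
  rows=[
    [1,[0,1.2,-0.1],0],
    [1,[0,1.2,0],0],
    [1,[0,1.2,0.1],0],
    [1,[0,1.2,0.2],0],
    [1,[0,0.4,0.1],0],
    [1,[0,0,0],0],
  ],
)

```text
t: 5.2
tool_pos: [0.6199, -0.3254, 0.1459]
tool_rot: [-3.135, -0.056, -0.005]
contact_force: [1.6, 12.7, 11.9]
opening: 0.013
grip_force: 27.0
```

send_rows(
  rows=[
    [1,[0,-0.2,-0.2],0],
    [4.5,[0,0,0],0],
    [4.5,[0,0,0],0],
    [4.5,[0,0,0],0],
    [4.5,[0,0,-2],0],
    [4.5,[0,0,-4],0],
    [4.5,[0,0,-5],0],
    [4.5,[5,0,0],0],
    [4.5,[5,0,0],0],
    [4.5,[0,0,0],0],
  ],
)

```text
t: 6.45
tool_pos: [0.7203, -0.3218, 0.2544]
tool_rot: [-3.141, -0.058, 0.001]
contact_force: [-1.0, -1.0, -0.3]
opening: 0.0451
grip_force: 0.0
```

Run:
```python
from h import *
a=snap('scene','s1')['frame'];b=snap('side','d1')['frame']
cv2.imwrite('pics/e.png',cv2.resize(np.hstack([a[100:400,60:460],b[120:420,100:500]])[:,:,::-1],(800,600)))
```

```text
(no output)
```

View pics/e.png

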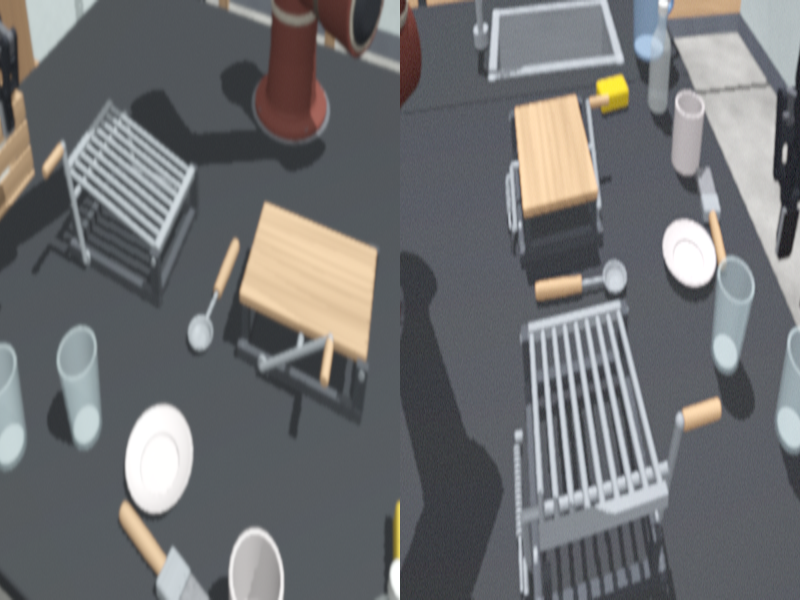

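The steel deck now stands sloping on its leg: the rod leans right in the left panel, with the pin at (55,160). The wooden rack is still flat. I'll check the pin against its locked position before handing in.

Run:
```python
from h import *
b=load('d1')
p=world(b,100+702/2,120+411/2); print(p)
if p[1]<-.315 and .145<p[2]<.18: print(ctrl.finish_job())
```

```text
[ 0.78792187 -0.22019938  0.00132985]
```

The picture was stretched only vertically, so I need to correct the pixel column.

Run:
```python
from h import *
b=load('d1')
p=world(b,100+302,120+413/2); print(p)
if p[1]<-.315 and .145<p[2]<.18: print(ctrl.finish_job())
```

```text
[ 0.61104209 -0.32960817  0.16554011]
the job is handed in; nothing more can be done
None
```

The steel-bar rack now stands sloping on its prop leg, with the handle measured within about 6 mm of its locked position and released. The wooden-decked rack was not touched and still lies flat. The job was handed in at about 6.5 s on the robot's clock.

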